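# Mirror a hidden board marker into the bench scanner

## Task

Wake the clamped scanner by squeezing its trigger fully and letting it spring back. Then turn the sprung mirror by its tab until the scanner, looking into the mirror, sees the square marker on the circuit board (not the round one), and finish while still holding the mirror steady at that angle. Leave the loose things lying about where they are.

Things in the scene. Friction and masses are not known exactly. Their poses are not given: they have to be found in the camera images.
- stand: Fixed inspection stand: plywood base 200 x 440 x 15 mm, x -130..70, y -180..260 mm about its origin on the bench. A pistol scanner is clamped on its side, mid-plane 85 mm above the bench; its head (62 mm wide, top at 115 mm) lies on the line x = 0 from y 55 to 205 mm and looks along -y; its grip sticks out to x = -125 mm. The mirror's upright pivot is at x = 0, y = -100 mm.
- scanner_window (a point): Centre of the scanner's window, 85 mm above the bench, 153 mm from the mirror's pivot. Axes as the stand's: the scanner looks along -y, straight at the pivot.
- grip_mid (a point): Middle of the scanner's fixed hand grip, 85 mm above the bench. Axes as the stand's. The grip is a bar along x, 30 mm wide (faces at y -15 and +15 mm) and 36 mm high (z -18..18 mm), with open air above, and below down to the base. The trigger stands on its -y side.
- trigger (a joint): Angle of the scanner's sprung trigger (rad): 0 released, 0.25 fully squeezed, at its stop. A spring brings it back; about 2 N at the pad starts it, about 6 N holds it fully in. Its upright hinge is beside the head, at x -32, y 150 mm of the stand.
- trigger_pad (a point): Point to squeeze, mid-thickness of the trigger lever, 53 mm from its hinge, 85 mm above the bench. The lever is a black bar 70 x 10 x 22 mm (z), lying along -x of the stand when released, its outer face 5 mm to -y. Released it is 36 mm to the -y side of grip_mid, same x; squeezed, 13 mm nearer. Over trigger and grip: 56 mm released, about 43 mm squeezed.
- mirror: The mirror with frame and tab, one part turning about its upright pivot; origin and axes as mirror_face. It starts at its rest stop and can turn 1.0 rad anticlockwise (seen from above) to a far stop. A weak spring (0.025 N m at rest, 0.075 N m at the far stop) swings it back to rest when it is let go.
- mirror_face (a point): Centre of the mirror's glass, on its upright pivot axis, 85 mm above the bench. x: normal out of the reflecting face; y along the glass; z up. At rest the normal points 110 degrees anticlockwise (from above) from the stand's x axis. The steel frame is 74 mm wide and 64 mm high (top at 117 mm above the bench), 9 mm thick.
- mirror_tab (a point): Middle of the upright metal tab on top of the mirror, on the pivot axis, 147 mm above the bench; axes as mirror_face. The tab is 12 mm thick (x), 40 mm long (y), stands free from 117 to 163 mm above the bench and turns with the mirror.
- sight_line (a point): The scanner's line of sight after reflection in the mirror: origin at the centre of the glass, 85 mm above the bench; x axis along the reflected line, level; y to its left; z up. It turns twice as far as the mirror. A metal needle geared to the mirror, 74 mm long, 32 mm above the bench under the glass, points the same way.
- marker (a point): Centre of the square marker, 85 mm above the bench: a white paper square 36 mm wide with a 20 mm black square in it, on the upright face of one of two green circuit boards fixed in holders between the stand and the robot. x: out of the face; z up. Board 98 mm wide, top 128 mm above the bench. The two boards may have changed places.
- round_label (a point): Centre of the round label (36 mm, with a 20 mm black disc) on the other, similar board, which is not wanted. Axes and sizes as marker.
- offcut: Bystander: rectangular wood off-cut 34 x 60 x 22 mm, on the stand's base. Origin at its underside.
- socket: Bystander: steel wrench socket, upright cylinder 24 mm across, 26 mm high, on the stand's base. Origin at its underside.
- jar: Bystander: closed glass jar 56 mm across, 65 mm high, standing beyond the stand. Origin at its underside.
- screwdriver: Bystander: screwdriver lying beyond the stand. Origin at its underside.
- wrench: Bystander: open wrench lying between the robot and the scanner. Origin at its underside.
- spool: Bystander: small grey reel 54 mm across, 36 mm high, to the right of the stand. Origin at its underside.
- brush: Bystander: flat brush lying to the left of the stand. Origin at its underside.
Things that resemble listed ones, but are neither listed nor needed, are in the scene too. Leave any red or yellow look-alike of the part that bears marker alone.

How it is judged:
By the outcome, as a careful person would: the job done as asked, in the order asked, and still so for the second after the job is handed in, while the arm keeps its last pose, push and grip.
It also fails if it takes over 38 s, if anything falls off the work surface, if the arm or the gripper's body presses on something with over 40 N, if the wrist force passes 120 N, or if a joint passes its speed limit or range.

## Robot

A 6-joint arm with a two-finger parallel gripper is mounted at the origin on the work surface. World frame = base frame: x ahead of the robot, y to its left, z up, the work surface at z = 0. Lengths are in m, angles in rad, forces in N, time in s.
With the tool pointing down it reaches from about 0.35 to 0.975 m from the base axis. Payload 4.9 kg.
Tool frame: the origin (TCP) lies on the centre line of the jaws, within the pads' length; the fingertips stand 14 mm ahead of it and the grasp point (between the pads) lies 5 mm behind it (manip.nose_length is the distance from the TCP to the fingertips, in m); z points along the fingers, y is the line along which they close (so a half turn about z gives the same grasp; the last joint's range is limited). The gripper opens to 85 mm and grips with 20 to 120 N. Pads are 22 mm wide; open, the fingers measure 114 mm over their backs; the gripper's body (76 mm by 85 mm) begins 54 mm behind the grasp point. The pads swing forward as they close: fully open they stand 13 mm farther back than shut.
Start: joints at [-1.318, 0.053, 1.613, -0, 1.476, -0.119], TCP at [0.227, -0.582, 0.245] pointing down, gripper open.
Joint ranges: [-3.01, 3.01], [-1.01, 2.22], [0.06, 2.58], [-1.02, 4.17], [0.09, 2.62], [-3.14, 3.14]. Speed limits (rad/s): [2.57, 2.57, 3.14, 3.14, 3.14, 3.14].

## Interface

Orientations are given as a unit quaternion [w, x, y, z].
In Python, from plant import manip, imaging gives the robot as it stands.
- The arm moves only by the tool play_rows, never from a script. Its argument "commands" is a list of rows, each a list of 6 numbers: the shift along the tool's x, y, z in mm, then the turn, a rotation vector about the tool's x, y, z in degrees. A call has 1 to 5 rows; each row shifts and turns the commanded pose from where the row before left it, along the tool's axes as they then stand; what a row does not reach is not made up. A row lasts 1/12 s, in which the tool goes at most 41.7 mm and 7.16 degrees, less where a joint would pass 70% of its speed; a pose out of reach is approached as far as the arm can. A call is refused whole if a number of a shift passes 41.7 or a number of a turn 7.16, either way. A call with a gripper value outside its range is refused whole. "hand" is the finger opening in mm, from 0 to 85.4, set as the call begins (left out, the last holds). The fingers move at their own pace and stop on an object; the grip force is fixed at half the most. Time passes only in rows, so rows that do not move let the fingers close. It gives the time, the measured TCP pose, the force, the opening and the grip force at its end, in the units of the state.
- manip.state(): the state, without advancing time (a new reading comes with each control period).
- imaging.grab_frame(name): name is "scene" or "top" or "wrist"; returns a dict with "image" (400x640x3 uint8, red, green, blue), "fx", "fy", "cx", "cy" (pixels), "R" (3x3) and "t" (3): a world point X has camera coordinates R X + t; the wrist camera has in their place "mount" (4x4, takes a point from camera to tool coordinates, whose origin is the TCP and whose axes are the flange's). Camera axes: x right, y down, z forward; pixel columns grow to the right and rows downward; lengths in m; the calibration is good to about 2 mm. A picture is of the moment at which its call begins: read the wrist's pose just before it. There is no depth.
- manip.job_done(): hands the job in; it is judged then, once.
The state is a dict: "time": time; "joint_pos": joint angles; "joint_vel": joint speeds; "joint_efforts": joint torques, N m; "tool_pos": TCP position; "tool_rot": TCP orientation; "contact_force": force on the tool from outside, world axes, zero at the start; "ft_torque": the same for the moment, N m; "gripper_width": opening from 0.0 (shut) to 1.0 (fully open); "grasp_force": force on a finger pad.
Only numpy, scipy, OpenCV 4.12 (cv2) and the standard library are available. Lean on these libraries where they do the work, as an engineer would, in place of code of your own. Each camera call takes 0.05 s, during which the arm holds its last target. There are 200 camera calls.

## Working session

There is one attempt and no reset: what is moved stays moved. The work goes in short steps, Python scripts to look and compute and a tool call to move; the robot and the scene stay as the last step left them, time stands still between calls to the robot, and variables do not carry over. Pictures are saved under pics/ and viewed, at most 10 in all, crops included, and the job is handed in when it is done.

Besides the shell and the picture viewer there is one more tool, called after "Emit:" as name([rows], argument=value, ...), one row to a line, values as JSON. play_rows: Moves the arm, as the interface text tells. Its arguments: {"type":"object","properties":{"commands":{"type":"array","items":{"type":"array","items":{"type":"number"}}},"hand":{"type":"number"}},"required":["commands"]}

```bash
ls; mkdir -p pics
python3 - <<'E'
from plant import manip, imaging
import cv2,json
print(manip.state())
for n in ("scene","top"):
    f=imaging.grab_frame(n); cv2.imwrite(f"pics/{n}0.png",f["image"][:,:,::-1])
    print(n,f["fx"],f["fy"],f["cx"],f["cy"],f["R"],f["t"])
E
```

```text
pics
{'time': 0.0, 'joint_pos': array([-1.31796790e+00,  5.33684743e-02,  1.61432266e+00,  1.91939265e-06,
        1.47600869e+00, -1.19010543e-01]), 'joint_vel': array([-0.0015552 , -0.00055328, -0.00174549,  0.0007515 , -0.00017191,
        0.00020399]), 'joint_efforts': array([ 1.94059639e-04, -3.93685985e+01, -3.70175529e+01, -1.33215194e-04,
        7.17879055e-03,  1.86138518e-07]), 'tool_pos': array([ 0.22692225, -0.58169664,  0.24403868]), 'tool_rot': array([-1.05128879e-03,  9.82766171e-01,  1.84850057e-01, -6.94883408e-05]), 'contact_force': array([-0.16704418, -0.2147955 , -0.40773919]), 'ft_torque': array([ 0.02616145, -0.01680939,  0.01241631]), 'grasp_force': 0.0, 'gripper_width': 0.9988069796082394}
scene 519.6123163719135 519.6123163719135 318.44465400276516 200.52256625427975 [[ 0.44210322  0.89688394  0.01199725]
 [ 0.5136221  -0.24217032 -0.82313175]
 [-0.73534828  0.37007125 -0.56772369]] [-0.30013459 -0.15553685  1.95200283]
top 400.6462864549291 400.6462864549291 324.25361001269926 191.17001651180553 [[-0.00601117 -0.99995271  0.0076449 ]
 [-0.99555987  0.00526624 -0.09398308]
 [ 0.09393837 -0.00817591 -0.99554444]] [0.06195083 0.52073974 1.37463598]
```

View pics/top0.png

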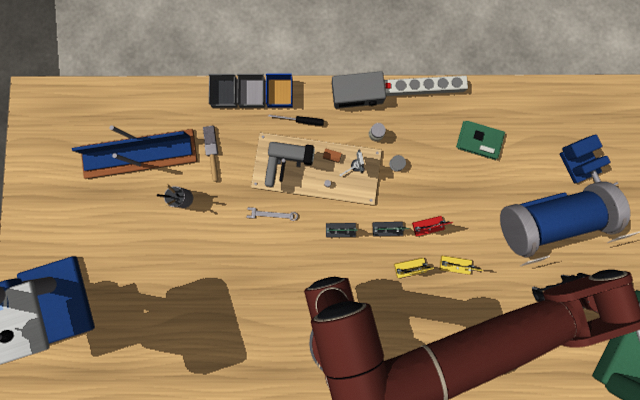

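View pics/scene0.png

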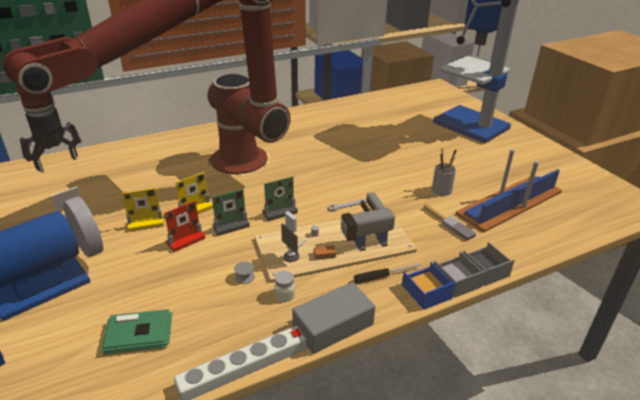

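The top view shows the stand at (317,170), with the scanner's head at (290,150), its grip down to (270,185), and the mirror at (357,162). The green boards are at (341,229) and (389,229). In the scene view the boards are at (230,210) and (280,195). I'll zoom in on both.

Run:
```python
import cv2,numpy as np
t=cv2.imread("pics/top0.png");s=cv2.imread("pics/scene0.png")
a=cv2.resize(t[120:245,240:420],None,fx=4.4,fy=4.4,interpolation=cv2.INTER_CUBIC)
cv2.imwrite("pics/topc.png",a[:600])
b=cv2.resize(s[170:280,200:420],None,fx=3.6,fy=3.6,interpolation=cv2.INTER_CUBIC)
cv2.imwrite("pics/scc.png",b)
```

```text
(no output)
```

View pics/topc.png

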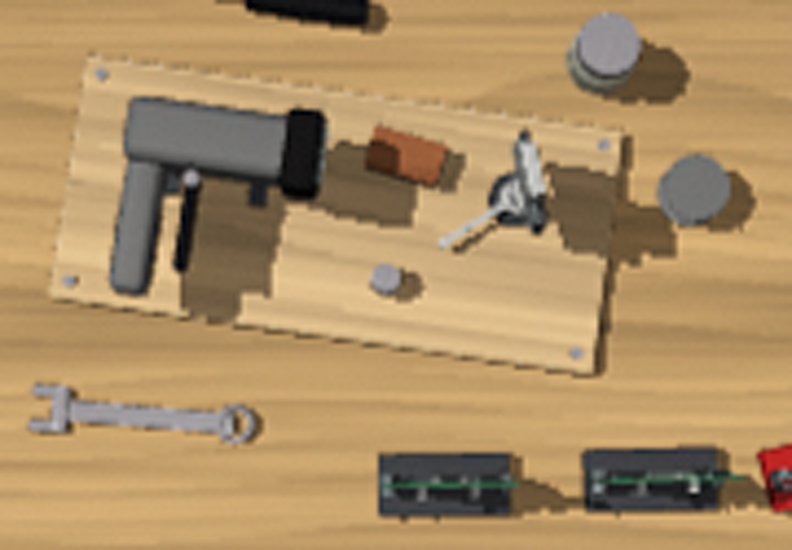

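View pics/scc.png

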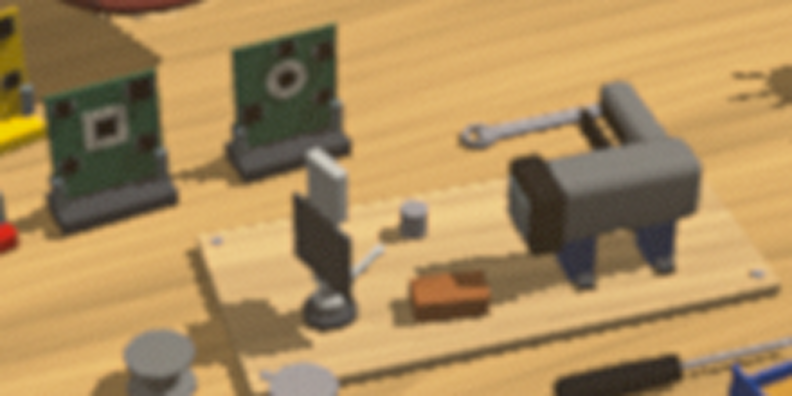

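In the scene crop the square marker is at (105,127), on the left board, so it's the right-hand board in the top view. The round label is at (286,78). In the top crop, the base corners are at about (88,57), (624,132), (600,375) and (52,297).

```bash
cat > h.py <<'E'
from plant import manip, imaging
import cv2,numpy as np
from scipy.spatial.transform import Rotation as Ro
def cam(f,st=None):
    if "mount" in f:
        M=np.array(f["mount"]); q=st["tool_rot"]; T=Ro.from_quat(q,scalar_first=True).as_matrix()
        Rcw=T@M[:3,:3]; c=st["tool_pos"]+T@M[:3,3]; return Rcw,c
    R=np.array(f["R"]); return R.T,-R.T@np.array(f["t"])
def ray(f,px,z,st=None):
    Rw,c=cam(f,st); d=Rw@np.array([(px[0]-f["cx"])/f["fx"],(px[1]-f["cy"])/f["fy"],1])
    return c+d*(z-c[2])/d[2]
def fit(A,B):
    A,B=np.array(A),np.array(B);a=A-A.mean(0);b=B-B.mean(0)
    th=np.arctan2((a[:,0]*b[:,1]-a[:,1]*b[:,0]).sum(),(a*b).sum());c,s=np.cos(th),np.sin(th)
    R=np.array([[c,-s],[s,c]]);o=B.mean(0)-R@A.mean(0);return th,o,R,B-(A@R.T+o)
E
python3 - <<'E'
from h import *
t=imaging.grab_frame("top");s=imaging.grab_frame("scene")
tp=lambda x,y,z:ray(t,(240+x/4.4-.4,120+y/4.4-.4),z)
sp=lambda x,y,z:ray(s,(200+x/3.6-.4,170+y/3.6-.4),z)
B=[tp(*p,.015)[:2] for p in [(88,57),(624,132),(600,375),(52,297)]]
A=[(.07,.26),(.07,-.18),(-.13,-.18),(-.13,.26)]
th,o,R,r=fit(A,B);print(np.degrees(th),o,r*1e3)
B2=[sp(*p,.015)[:2] for p in [(775,288),(202,236)]];print("scene corners (-x? )",B2,[R@a+o for a in np.array(A)])
for n,p in dict(pad=(-.085,.15),pivot=(0,-.1),window=(0,.053)).items(): print(n,R@p+o)
print("pivot tab seen top",tp(528,155,.163)[:2], "trigger ends top",tp(190,178,.096),tp(182,268,.096))
print("grip tip top",tp(130,290,.103), "grip sides",tp(118,250,.103),tp(158,250,.103))
m=sp(105,127,.085);rd=sp(286,78,.085);print("marker",m,"round",rd)
print("board tops",[tp(*p,.128)[:2] for p in [(597,482),(735,478),(388,487),(512,484)]])
mp=R@(0,-.1)+o
d=m[:2]-mp;phi=np.arctan2(d[1],d[0]);w=R@(0,1.);psi=np.arctan2(w[1],w[0])
nrm=(phi+psi)/2 if abs(phi-psi)<np.pi else (phi+psi+2*np.pi)/2
print("phi",np.degrees(phi),"normal world",np.degrees(nrm),"in stand",np.degrees(nrm-th),"turn",np.degrees(nrm-th)-110)
E
```

```text
-8.198599318430707 [0.62713399 0.03996241] [[-0.74266561  0.4994829 ]
 [-1.48678303  3.07268602]
 [ 0.0947534  -2.47802108]
 [ 2.13469524 -1.09414785]]
scene corners (-x? ) [array([0.73712232, 0.28273247]), array([ 0.47668521, -0.10950882])] [array([0.7334958 , 0.28732281]), array([ 0.67074972, -0.14818027]), array([ 0.47279378, -0.11965932]), array([0.53553986, 0.31584376])]
pad [0.56439343 0.20055077]
pivot [ 0.61287352 -0.05901556]
window [0.63469204 0.09242074]
pivot tab seen top [ 0.62323365 -0.05271378] trigger ends top [0.61923408 0.19722486 0.096     ] [0.55059828 0.20299717 0.096     ]
grip tip top [0.53335163 0.24113817 0.103     ] grip sides [0.56359294 0.25034306 0.103     ] [0.56344284 0.22035119 0.103     ]
marker [ 0.38974058 -0.15850997  0.085     ] round [0.38570599 0.00621185 0.085     ]
board tops [array([ 0.388138  , -0.10300988]), array([ 0.39043586, -0.20379706]), array([0.38543128, 0.04931625]), array([ 0.3870607 , -0.04101644])]
phi -155.9680285811423 normal world 142.91668605021349 in stand 151.1152853686442 turn 41.11528536864421
```

```bash
cat >> h.py <<'E'
th0=-8.2;O=np.array([.62713,.03996])
def S(x,y):
    c,s=np.cos(np.radians(th0)),np.sin(np.radians(th0));return O+[c*x-s*y,s*x+c*y]
def err(pos,yaw):
    """shift in tool axes (mm), turn about tool z so that tool y is at yaw (deg, mod 180), tool down"""
    st=manip.state();T=Ro.from_quat(st["tool_rot"],scalar_first=True).as_matrix()
    y=np.degrees(np.arctan2(T[1,1],T[0,1]));d=(yaw-y+90)%180-90
    print("t",round(st["time"],2),"pos",st["tool_pos"].round(4),"yaw",y.round(2),"shift mm",(T.T@(np.array(pos)-st["tool_pos"])*1e3).round(1),"turn tool z",-d.round(2),"q6",st["joint_pos"][5].round(2),"F",st["contact_force"].round(1),"w",round(st["gripper_width"]*85.4,1),"gf",round(st["grasp_force"],1))
E
python3 - <<'E'
from h import *
p=S(-.085,.1795);print(p)
err([*p,.24],81.8)
E
```

```text
[0.56860091 0.22974829]
t 0.2 pos [ 0.227  -0.582   0.2445] yaw -68.7 shift mm [ 613.2 -632.1    5.4] turn tool z 29.5 q6 -0.12 F [-0.   0.1  0.5] w 85.3 gf 0.0
```

Emit:
play_rows([
  [28,-29,0,0,0,0],
  [28,-29,0,0,0,0],
  [28,-29,0,0,0,0],
  [28,-29,0,0,0,0],
  [28,-29,0,0,0,0],
], hand=85)

```text
time: 0.62
tool_pos: [0.305, -0.3945, 0.2449]
tool_rot: [-0.0, 0.983, 0.184, 0.0]
contact_force: [1.4, 0.8, 0.1]
gripper_width: 0.997
grasp_force: 0.0
```

Emit:
play_rows([
  [28,-29,0,0,0,0],
  [28,-29,0,0,0,0],
  [28,-29,0,0,0,0],
  [28,-29,0,0,0,0],
  [28,-29,0,0,0,0],
])

```text
time: 1.03
tool_pos: [0.3828, -0.2085, 0.2453]
tool_rot: [0.0, 0.983, 0.185, 0.0]
contact_force: [2.0, -0.4, -0.4]
gripper_width: 0.997
grasp_force: 0.0
```

Emit:
play_rows([
  [28,-29,0,0,0,0],
  [28,-29,0,0,0,0],
  [28,-29,0,0,0,0],
  [28,-29,0,0,0,0],
  [28,-29,0,0,0,0],
])

```text
time: 1.45
tool_pos: [0.4605, -0.0223, 0.2454]
tool_rot: [0.0, 0.983, 0.185, 0.0]
contact_force: [0.8, -0.5, 0.5]
gripper_width: 0.995
grasp_force: 0.0
```

Emit:
play_rows([
  [28,-29,0,0,0,0],
  [28,-29,0,0,0,0],
  [28,-29,0,0,0,0],
  [28,-29,0,0,0,0],
  [0,0,0,0,0,0],
])

```text
time: 1.87
tool_pos: [0.5235, 0.1298, 0.2448]
tool_rot: [-0.001, 0.982, 0.188, 0.0]
contact_force: [-0.6, -0.7, 0.6]
gripper_width: 0.994
grasp_force: 0.0
```

Emit:
play_rows([
  [0,0,0,0,0,7],
  [0,0,0,0,0,7],
  [0,0,0,0,0,7],
  [0,0,0,0,0,7],
  [0,0,0,0,0,1.5],
])

```text
time: 2.28
tool_pos: [0.5223, 0.1242, 0.245]
tool_rot: [0.0, 0.997, -0.074, -0.0]
contact_force: [0.3, 0.5, 0.5]
gripper_width: 0.995
grasp_force: 0.0
```

Run:
```python
from h import *
p=S(-.085,.1795)
err([*p,.24],81.8)
```

```text
t 2.28 pos [0.5223 0.1242 0.245 ] yaw -98.45 shift mm [  30.3 -111.2    5. ] turn tool z -0.25 q6 1.81 F [0.3 0.5 0.5] w 85.0 gf 0.0
```

Emit:
play_rows([
  [10,-37,0,0,0,0],
  [10,-37,0,0,0,0],
  [10,-37,0,0,0,0],
  [0,0,0,0,0,0],
  [0,0,0,0,0,0],
])

```text
time: 2.7
tool_pos: [0.568, 0.231, 0.2444]
tool_rot: [0.0, 0.998, -0.07, -0.001]
contact_force: [-0.1, -0.3, 0.6]
gripper_width: 0.995
grasp_force: 0.0
```

Run:
```python
from h import *
p=S(-.085,.1795)
err([*p,.08],81.8)
st=manip.state();f=imaging.grab_frame("wrist");cv2.imwrite("pics/w1.png",f["image"][:,:,::-1])
def proj(P):
    Rw,c=cam(f,st);v=Rw.T@(np.array(P)-c);return (v[:2]/v[2]*f["fx"]+[f["cx"],f["cy"]]).round(0)
print("grip corners pred",[proj([*S(x,y),.103]) for x,y in [(-.125,.171),(-.125,.201),(-.05,.171),(-.05,.201)]])
print("trigger",[proj([*S(x,y),.096]) for x,y in [(-.102,.145),(-.102,.155),(-.032,.145)]])
```

```text
t 2.7 pos [0.568  0.231  0.2444] yaw -98.07 shift mm [  1.    1.1 164.4] turn tool z 0.13 q6 1.98 F [-0.1 -0.3  0.6] w 85.0 gf 0.0
grip corners pred [array([328., 228.]), array([297., 228.]), array([329., 151.]), array([295., 151.])]
trigger [array([355., 204.]), array([344., 204.]), array([358., 130.])]
```

View pics/w1.png

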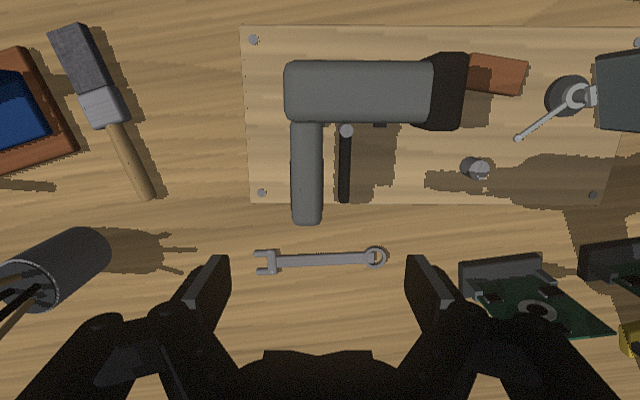

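The wrist view shows the grip at columns 292–322, ending at row 226, and the trigger at columns 338–351. The base corners are at (239,25) and (250,203). That puts the grip about 5 px left of the prediction, so I'll check against the stand fit.

Run:
```python
from h import *
st=manip.state();f=imaging.grab_frame("wrist")
def loc(px,z):
    w=ray(f,px,z,st)[:2]-O;c,s=np.cos(np.radians(th0)),np.sin(np.radians(th0));return (np.array([c*w[0]+s*w[1],-s*w[0]+c*w[1]])*1e3).round(1)
print("base",loc((239,25),.015),"(70,260)",loc((250,203),.015),"(-130,260)")
g=f["image"].astype(int)
for r in (180,195):
    print(r,[int(v) for v in g[r,280:365].sum(1)])
print("grip L,R",loc((291.5,190),.09),loc((322.5,190),.103),"trig",loc((338,190),.09),loc((351,190),.096),"grip end",loc((307,226),.09))
t=imaging.grab_frame("top")
```

```text
base [ 68.4 262.8] (70,260) [-129.   264.5] (-130,260)
180 [444, 439, 446, 446, 451, 455, 444, 464, 452, 136, 224, 276, 282, 277, 278, 290, 305, 290, 301, 293, 295, 291, 292, 306, 295, 292, 294, 290, 292, 284, 277, 281, 290, 266, 255, 233, 221, 212, 185, 164, 131, 100, 255, 471, 449, 448, 449, 445, 444, 443, 439, 454, 440, 224, 263, 269, 252, 123, 75, 100, 110, 105, 113, 119, 112, 112, 118, 79, 116, 268, 263, 251, 255, 243, 256, 255, 258, 256, 256, 257, 253, 256, 261, 244, 249]
195 [408, 420, 408, 413, 419, 399, 412, 430, 415, 193, 170, 258, 292, 294, 291, 297, 283, 295, 307, 287, 301, 283, 277, 297, 279, 278, 293, 287, 284, 279, 279, 291, 285, 276, 253, 244, 222, 206, 192, 165, 125, 115, 258, 450, 409, 413, 408, 406, 405, 408, 413, 421, 408, 221, 238, 250, 245, 93, 52, 91, 104, 114, 109, 109, 99, 135, 97, 132, 208, 241, 241, 238, 237, 242, 247, 243, 244, 244, 237, 250, 215, 238, 247, 219, 240]
grip L,R [-90.3 205.5] [-86.5 175.5] trig [-90.3 160.1] [-88.5 148.1] grip end [-128.3  190.7]
```

Emit:
play_rows([
  [1,-1,35,0,0,0],
  [0,0,35,0,0,0],
  [0,0,35,0,0,0],
  [0,0,30,0,0,0],
  [0,0,0,0,0,0],
])

```text
time: 3.27
tool_pos: [0.564, 0.2281, 0.1027]
tool_rot: [0.002, 0.997, -0.072, -0.006]
contact_force: [-1.2, 0.0, -1.4]
gripper_width: 0.991
grasp_force: 0.0
```

Emit:
play_rows([
  [0,0,15,0,0,0],
  [0,0,14,0,0,0],
  [0,0,0,0,0,0],
])

```text
time: 3.52
tool_pos: [0.568, 0.2298, 0.0799]
tool_rot: [0.001, 0.997, -0.072, -0.001]
contact_force: [-1.0, -0.3, -1.1]
gripper_width: 0.995
grasp_force: 0.0
```

Run:
```python
from h import *
err([*S(-.085,.1815),.08],81.8)
f=imaging.grab_frame("wrist");cv2.imwrite("pics/w2.png",f["image"][:,:,::-1])
```

```text
t 3.52 pos [0.568  0.2298 0.0799] yaw -98.25 shift mm [ 0.6 -2.1 -0.1] turn tool z -0.05 q6 1.98 F [-1.  -0.3 -1.1] w 85.0 gf 0.0
```

View pics/w2.png

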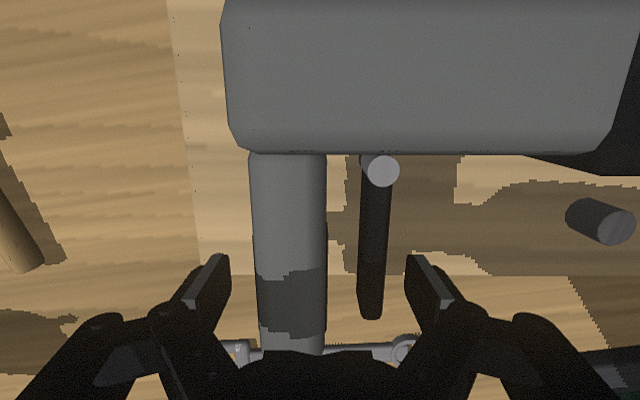

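The jaws straddle both bars. The grip's left face is at column ~258 against the pad at 230, and the trigger's outer face is at ~384 against the pad at 406. The jaws should sit about 4 mm further to +y, so I'll shift and squeeze.

Emit:
play_rows([
  [0,-4,0,0,0,0],
  [0,0,0,0,0,0],
], hand=52)

```text
time: 3.73
tool_pos: [0.5707, 0.2349, 0.0833]
tool_rot: [0.0, 0.997, -0.071, 0.001]
contact_force: [-1.3, -4.5, 3.2]
gripper_width: 0.74
grasp_force: 2.2
```

Emit:
play_rows([
  [0,0,0,0,0,0],
  [0,0,0,0,0,0],
  [0,0,0,0,0,0],
])

```text
time: 3.98
tool_pos: [0.5706, 0.2338, 0.0831]
tool_rot: [0.001, 0.997, -0.071, 0.001]
contact_force: [-1.8, -5.9, 4.7]
gripper_width: 0.608
grasp_force: 2.9
```

Emit:
play_rows([
  [0,0,0,0,0,0],
  [0,0,0,0,0,0],
  [0,0,0,0,0,0],
], hand=40)

```text
time: 4.23
tool_pos: [0.5708, 0.2345, 0.0836]
tool_rot: [0.0, 0.997, -0.072, 0.001]
contact_force: [-1.8, -2.5, 5.6]
gripper_width: 0.502
grasp_force: 59.0
```

Run:
```python
from h import *
err([*S(-.085,.1855),.08],81.8)
```

```text
t 4.23 pos [0.5708 0.2345 0.0836] yaw -98.22 shift mm [-1.5 -1.   3.5] turn tool z -0.02 q6 1.98 F [-1.8 -2.5  5.6] w 42.9 gf 59.0
```

It's fully squeezed: opening 42.9 mm against the expected 43, with firm force on both pads. Releasing now.

Emit:
play_rows([
  [0,0,0,0,0,0],
  [0,0,0,0,0,0],
  [0,0,0,0,0,0],
])

```text
time: 4.48
tool_pos: [0.5708, 0.2345, 0.0836]
tool_rot: [0.001, 0.997, -0.072, 0.001]
contact_force: [-1.4, -2.1, 5.4]
gripper_width: 0.499
grasp_force: 58.9
```

Emit:
play_rows([
  [0,0,0,0,0,0],
  [0,0,0,0,0,0],
  [0,0,0,0,0,0],
  [0,0,0,0,0,0],
  [0,0,0,0,0,0],
], hand=85)

```text
time: 4.9
tool_pos: [0.5701, 0.2353, 0.0818]
tool_rot: [-0.001, 0.997, -0.071, 0.0]
contact_force: [-0.4, 0.8, 0.5]
gripper_width: 0.996
grasp_force: 0.0
```

Emit:
play_rows([
  [0,0,0,0,0,0],
  [0,0,-30,0,0,0],
  [0,0,-40,0,0,0],
  [0,0,-40,0,0,0],
  [0,0,-40,0,0,0],
])

```text
time: 5.32
tool_pos: [0.5693, 0.2349, 0.2328]
tool_rot: [-0.0, 0.997, -0.071, -0.0]
contact_force: [1.5, -0.5, 0.2]
gripper_width: 0.994
grasp_force: 0.0
```

Run:
```python
from h import *
err([*S(0,-.1),.26],81.8)
st=manip.state();f=imaging.grab_frame("wrist");cv2.imwrite("pics/w3.png",f["image"][:,:,::-1])
g=f["image"].astype(int).sum(2)
for r in (170,190,200):print(r,np.where(g[r,330:370]<160)[0]+330)
```

```text
t 5.32 pos [0.5693 0.2349 0.2328] yaw -98.18 shift mm [ 84.9 284.7 -27.3] turn tool z 0.02 q6 1.98 F [ 1.5 -0.5  0.2] w 84.9 gf 0.0
170 [344 345 346 347 348 349 350 351 352 353 354 355]
190 [343 344 345 346 347 348 349 350 351 352 353 354]
200 [343 344 345 346 347 348 349 350 351 352 353 354]
```

The trigger has sprung back to its released position. Next is the mirror.

Emit:
play_rows([
  [10,34,-2,0,0,0],
  [10,34,-2,0,0,0],
  [10,34,-2,0,0,0],
  [10,34,-2,0,0,0],
  [10,34,0,0,0,0],
])

```text
time: 5.78
tool_pos: [0.5954, 0.0581, 0.24]
tool_rot: [-0.0, 0.997, -0.071, 0.001]
contact_force: [0.2, 0.2, 0.7]
gripper_width: 1.001
grasp_force: 0.0
```

Emit:
play_rows([
  [10,34,0,0,0,0],
  [10,34,0,0,0,0],
  [8,34,0,0,0,0],
  [0,0,0,0,0,0],
  [0,0,0,0,0,-7],
])

```text
time: 6.2
tool_pos: [0.6084, -0.0473, 0.2392]
tool_rot: [-0.0, 1.0, -0.011, 0.0]
contact_force: [-0.9, 1.1, -0.3]
gripper_width: 0.998
grasp_force: 0.0
```

Emit:
play_rows([
  [0,0,0,0,0,-7],
  [0,0,0,0,0,-6],
  [0,0,0,0,0,0],
  [0,0,0,0,0,0],
])

```text
time: 6.53
tool_pos: [0.6082, -0.045, 0.2392]
tool_rot: [-0.0, 0.995, 0.102, 0.0]
contact_force: [-0.0, -0.3, 0.0]
gripper_width: 0.994
grasp_force: 0.0
```

Run:
```python
from h import *
err([*S(0,-.0965),.26],101.8)
st=manip.state();f=imaging.grab_frame("wrist");cv2.imwrite("pics/w4.png",f["image"][:,:,::-1])
def proj(P):
    Rw,c=cam(f,st);v=Rw.T@(np.array(P)-c);return (v[:2]/v[2]*f["fx"]+[f["cx"],f["cy"]]).round(0)
n=np.radians(101.8);u=np.array([np.cos(n),np.sin(n)]);v=np.array([-u[1],u[0]])
print([proj([*(S(0,-.0965)+a*u+b*v),.163]) for a,b in [(.006,.02),(.006,-.02),(-.006,-.02),(-.006,.02)]])
```

```text
t 6.53 pos [ 0.6082 -0.045   0.2392] yaw -78.32 shift mm [  2.9  11.3 -20.8] turn tool z -0.12 q6 1.17 F [-0.  -0.3  0. ] w 84.9 gf 0.0
[array([326., 236.]), array([326., 184.]), array([343., 184.]), array([342., 236.])]
```

View pics/w4.png

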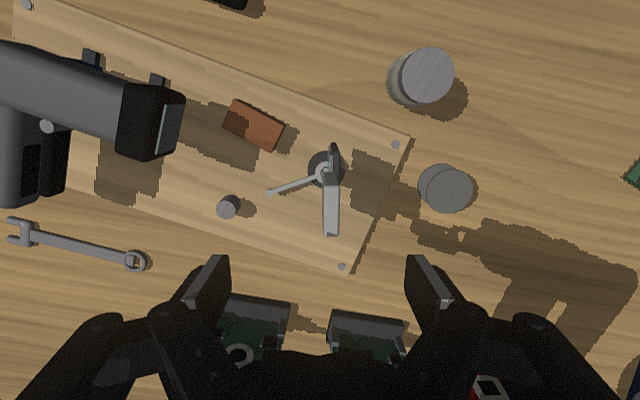

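The tab's top is at columns ~325–339, rows ~184–236, within 2 mm of the prediction and parallel to the pads. The needle points to (268,192). I'll correct and descend.

Emit:
play_rows([
  [3,9.5,0,0,0,0],
  [0,0,30,0,0,0],
  [0,0,30,0,0,0],
  [0,0,25,0,0,0],
  [0,0,12,0,0,0],
])

```text
time: 7.0
tool_pos: [0.6112, -0.0543, 0.138]
tool_rot: [-0.001, 0.995, 0.102, -0.003]
contact_force: [0.1, -0.1, 0.1]
gripper_width: 0.996
grasp_force: 0.0
```

Emit:
play_rows([
  [0,0,0,0,0,0],
  [0,0,0,0,0,0],
  [0,0,0,0,0,0],
], hand=30)

```text
time: 7.25
tool_pos: [0.6144, -0.0547, 0.1445]
tool_rot: [0.001, 0.995, 0.103, 0.002]
contact_force: [1.4, -0.1, 0.9]
gripper_width: 0.599
grasp_force: 0.0
```

Run:
```python
from h import *
err([*S(0,-.098),.142],101.8)
f=imaging.grab_frame("wrist");cv2.imwrite("pics/w5.png",f["image"][120:400,120:520,::-1])
```

```text
t 7.25 pos [ 0.6144 -0.0547  0.1445] yaw -78.22 shift mm [-1.7  2.1  2.5] turn tool z -0.02 q6 1.16 F [ 1.4 -0.1  0.9] w 51.1 gf 0.0
```

View pics/w5.png

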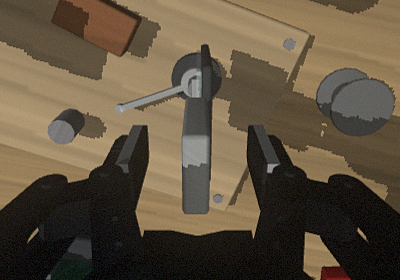

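The tab, at crop column 197, is centred between the pads at 147 and 248. Closing.

Emit:
play_rows([
  [0,0,0,0,0,0],
  [0,0,0,0,0,0],
  [0,0,0,0,0,0],
  [0,0,0,0,0,0],
  [0,0,0,0,0,0],
], hand=5)

```text
time: 7.72
tool_pos: [0.6138, -0.054, 0.1441]
tool_rot: [-0.0, 0.995, 0.103, 0.001]
contact_force: [-2.1, 2.2, 5.8]
gripper_width: 0.134
grasp_force: 59.5
```

Run:
```python
from h import *
err([*S(0,-.098),.142],142.9)
```

```text
t 7.72 pos [ 0.6138 -0.054   0.1441] yaw -78.19 shift mm [-1.3  2.9  2.1] turn tool z -41.09 q6 1.16 F [-2.1  2.2  5.8] w 11.5 gf 59.5
```

Emit:
play_rows([
  [0,0,0,0,0,-3],
  [0,0,0,0,0,-4],
  [0,0,0,0,0,-4],
  [0,0,0,0,0,-4],
  [0,0,0,0,0,-4],
])

```text
time: 8.13
tool_pos: [0.6137, -0.0537, 0.144]
tool_rot: [-0.0, 0.964, 0.267, 0.001]
contact_force: [-2.1, 2.6, 6.4]
gripper_width: 0.13
grasp_force: 59.6
```

Emit:
play_rows([
  [0,0,0,0,0,-4],
  [0,0,0,0,0,-4],
  [0,0,0,0,0,-4],
  [0,0,0,0,0,-4],
  [0,0,0,0,0,-3],
])

```text
time: 8.55
tool_pos: [0.6135, -0.0535, 0.1441]
tool_rot: [-0.0, 0.906, 0.423, 0.001]
contact_force: [-2.7, 4.4, 7.5]
gripper_width: 0.136
grasp_force: 59.7
```

Emit:
play_rows([
  [0,0,0,0,0,-3],
  [0,0,0,0,0,0],
  [0,0,0,0,0,0],
])

```text
time: 8.8
tool_pos: [0.6135, -0.0534, 0.1441]
tool_rot: [-0.0, 0.896, 0.445, 0.001]
contact_force: [-3.3, 3.3, 7.1]
gripper_width: 0.132
grasp_force: 59.7
```

Run:
```python
from h import *
err([*S(0,-.098),.142],143.3)
st=manip.state();f=imaging.grab_frame("wrist");cv2.imwrite("pics/w6.png",f["image"][:,:,::-1])
for n in("top","scene"):cv2.imwrite(f"pics/{n}1.png",imaging.grab_frame(n)["image"][:,:,::-1])
a=cv2.imread("pics/scene1.png")[170:280,200:420]; b=cv2.imread("pics/w6.png")[0:400,100:540]
cv2.imwrite("pics/mix.png",np.vstack([cv2.resize(a,(600,300),interpolation=cv2.INTER_CUBIC),cv2.resize(b,(600,545))[:300]]))
```

```text
t 8.8 pos [ 0.6135 -0.0534  0.1441] yaw -37.18 shift mm [-3.1  1.9  2.1] turn tool z -0.48 q6 0.44 F [-3.3  3.3  7.1] w 11.3 gf 59.7
```

View pics/mix.png

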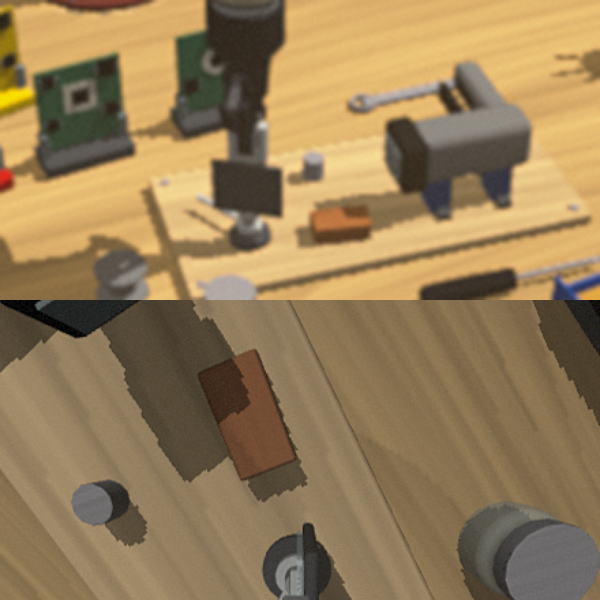

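In the scene view the needle's tip shows left of the mirror at mix pixel (197,198). The square marker's centre is at (79,96).

Run:
```python
from h import *
s=imaging.grab_frame("scene")
cv=lambda x,y:(200+(x+.5)*220/600-.5,170+(y+.5)*110/300-.5)
tip=ray(s,cv(195,197),.032);mk=ray(s,cv(79,96),.085)
g=s["image"][236:250,262:290].astype(int).sum(2);print(g)
for P in ([.6135,-.0534],[.6135,-.0555]):
    for t in (tip,mk):
        d=t[:2]-P;print(t.round(4),np.degrees(np.arctan2(d[1],d[0])).round(2),np.linalg.norm(d).round(4))
```

```text
[[577 576 582 573 574 577 579 584 585 584 592 589 600 598 570 427 243 160
  161 161 162 153 163 162 160 161 160 161]
 [574 584 584 585 585 590 595 597 595 596 601 601 602 605 573 442 261 163
  158 146 164 156 164 156 168 155 165 157]
 [595 597 600 601 595 599 598 599 600 594 598 600 601 600 584 472 292 167
  154 155 165 165 156 167 161 159 167 163]
 [602 600 597 595 600 599 594 600 600 595 602 605 604 604 589 491 301 165
  150 155 166 164 167 157 168 160 159 159]
 [601 594 599 599 597 602 602 606 601 605 608 615 618 605 574 475 293 176
  152 167 161 170 157 153 165 165 159 159]
 [599 605 597 603 602 601 601 599 596 591 597 610 626 609 564 463 280 172
  152 163 169 165 168 166 163 164 156 163]
 [598 596 593 592 589 581 581 581 572 560 531 545 579 596 573 476 307 164
  152 166 161 163 167 151 163 164 165 159]
 [582 579 579 572 568 568 565 560 552 541 503 468 477 523 555 505 327 167
  154 165 157 167 164 172 165 173 164 165]
 [562 559 555 557 554 552 555 552 548 549 530 503 480 484 490 457 298 172
  156 156 159 164 158 165 161 159 161 164]
 [551 546 545 544 544 546 545 550 549 558 553 554 536 514 493 430 289 181
  160 161 161 158 150 155 160 156 162 160]
 [548 546 548 549 541 526 515 509 525 528 554 561 561 555 538 490 401 318
  251 223 230 232 217 205 188 162 159 167]
 [548 553 549 550 528 483 446 411 395 433 502 543 559 560 558 548 521 469
  410 349 347 346 356 369 348 257 203 198]
 [556 554 551 550 544 521 481 409 340 347 418 491 524 542 555 548 546 534
  504 464 430 433 468 503 484 378 289 264]
 [555 557 551 558 552 551 540 493 418 383 384 394 429 491 536 539 552 545
  549 538 521 495 484 502 483 402 322 286]]
[ 0.5458 -0.087   0.032 ] -153.62 0.0756
[ 0.3896 -0.1588  0.085 ] -154.78 0.2475
[ 0.5458 -0.087   0.032 ] -155.07 0.0747
[ 0.3896 -0.1588  0.085 ] -155.22 0.2466
```

The needle direction (−154±1°) and the gripper yaw (−156°) bracket the marker's bearing of −155°. The round label is far off that line. I'll hold, check that it's steady, and hand in.

Emit:
play_rows([
  [0,0,0,0,0,0],
  [0,0,0,0,0,0],
  [0,0,0,0,0,0],
])

```text
time: 9.25
tool_pos: [0.6135, -0.0534, 0.1441]
tool_rot: [-0.0, 0.896, 0.445, 0.001]
contact_force: [-2.6, 4.6, 7.9]
gripper_width: 0.128
grasp_force: 59.7
```

Run:
```python
from h import *
err([.6135,-.0534,.1441],142.8)
print(manip.job_done())
```

```text
t 9.25 pos [ 0.6135 -0.0534  0.1441] yaw -37.19 shift mm [ 0. -0. -0.] turn tool z 0.01 q6 0.44 F [-2.6  4.6  7.9] w 11.0 gf 59.7
the job is handed in; nothing more can be done
None
```

I squeezed the trigger fully and it sprang back; the mirror is turned 41° and held steady, its line of sight within about 1.5° of the square marker by my measurements, and I handed the job in at 9.25 s (no verdict was shown).

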